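# Repack four model wagons from one rack to the other in reverse order

## Robot

A 6-joint arm with a two-finger parallel gripper is mounted at the origin on a cart in front of the work surface, level with it; the furniture and walls round the work are solid. World frame = base frame: x ahead of the robot, y to its left, z up, the work surface at z = 0. Lengths are in m, angles in rad, forces in N, time in s.
With the tool pointing down it reaches from about 0.225 to 0.875 m from the base axis. Payload 3.4 kg.
Tool frame: the origin (TCP) lies at the very end of the fingers, on their centre line; the grasp point (between the pads) lies behind it (manip.grasp_offset is the z of the grasp point in the tool frame, in m); z points along the fingers, y is the line along which they close (so a half turn about z gives the same grasp; the last joint's range is limited). The gripper opens to 85 mm and grips with 20 to 120 N. Pads are 22 mm wide; open, the fingers measure 114 mm over their backs; the gripper's body (76 mm by 85 mm) begins 54 mm behind the grasp point. The pads swing forward as they close: fully open they stand 13 mm farther back than shut.
Start: joints at [0.981, 0.276, 1.505, -0, 1.361, -0.121], TCP at [0.26, 0.513, 0.231] pointing down, gripper open.
Joint ranges: [-2.89, 2.89], [-0.75, 2.08], [0.22, 2.7], [-1.18, 4.32], [0.11, 2.71], [-2.7, 2.7]. Speed limits (rad/s): [2.57, 2.57, 3.14, 3.14, 3.14, 3.14].

## Interface

Orientations are given as a unit quaternion [w, x, y, z].
In Python, from rig import manip gives the robot as it stands.
- The arm moves only by the shell command python3 -m pendant 'ROWS' [FORCE]. ROWS is JSON, a list of rows, each an object of numbers: "dx", "dy", "dz": the shift along the tool's x, y, z in m; "rx", "ry", "rz": the turn, a rotation vector about the tool's x, y, z in degrees; "hand": the finger opening in m, from 0 to 0.0854. In form: [{"dx": .., "dy": .., "dz": .., "rx": .., "ry": .., "rz": .., "hand": ..}, ...]. A call has 1 to 12 rows; each row shifts and turns the commanded pose from where the row before left it, along the tool's axes as they then stand; what a row does not reach is not made up. A row lasts 1/12 s, in which the tool goes at most 41.7 mm and 7.16 degrees, less where a joint would pass 70% of its speed; a pose out of reach is approached as far as the arm can. A call is refused whole if a number of a shift passes 0.0417 or a number of a turn 7.16, either way. A call with a gripper value outside its range is refused whole. The fingers move at their own pace and stop on an object; FORCE is the grip in N (left out, the last holds). Time passes only in rows, so rows that do not move let the fingers close. It gives the time, the measured TCP pose, the force, the opening and the grip force at its end, in the units of the state.
- manip.get_state(): the state, without advancing time (a new reading comes with each control period).
- manip.get_image(name): name is "scene" or "top" or "wrist"; returns a dict with "frame" (400x640x3 uint8, red, green, blue), "fx", "fy", "cx", "cy" (pixels), "position" and "attitude" of the camera in the world; the wrist camera has in their place "mount" (4x4, takes a point from camera to tool coordinates, whose origin is the TCP and whose axes are the flange's). Camera axes: x right, y up, looking along -z (the intrinsics and any distortion apply to the point x, -y, -z); pixel columns grow to the right and rows downward; lengths in m; the calibration is good to about 2 mm. A picture is of the moment at which its call begins: read the wrist's pose just before it. There is no depth.
- manip.sign_off(): hands the job in; it is judged then, once.
The state is a dict: "clock": time; "qpos": joint angles; "qd": joint speeds; "effort": joint torques, N m; "position": TCP position; "ee_rot": TCP orientation; "contact_force": force on the tool from outside, world axes, zero at the start; "moment": the same for the moment, N m; "width": finger opening in m; "gripper_force": force on a finger pad.
Only numpy, scipy, OpenCV 4.12 (cv2) and the standard library are available. Lean on these libraries where they do the work, as an engineer would, in place of code of your own. Each camera call takes 0.05 s, during which the arm holds its last target. There are 200 camera calls.

## Task

Move the four model wagons, one after another, from the full rack to the empty rack beside it, so that they stand there in reverse order: the wagon that is leftmost now ends rightmost, the second from the left ends second from the right, and so on. Keep the wagons upright, and set each one flat on the floor of its own lane, lying along the lane between the guide blocks and centred so that it overhangs neither end of the board; either end may face forward. Let go of them all.

Things in the scene. Friction and masses are not known exactly. Their poses are not given: they have to be found in the camera images.
- tube_wagon: wagon with one big bright green horizontal tube, 129 x 35 x 48 mm, 90 g; grasp across the tube (34 mm wide, 13 to 48 mm up, 112 mm long). Origin: centre of underside, x along its length, z up. Starts on a lane floor of the full rack, in cradle_a.
- car_carrier: red-brown two-deck car carrier wagon of open girders, 135 x 35 x 42 mm, 70 g; grasp low across its sides near the middle: solid and 28 mm wide 1 to 23 mm up (the rest of the width is thin trim that gives way). Origin: centre of underside, x along its length, z up. Starts on a lane floor of the full rack, in cradle_b.
- tracked_load_wagon: flat wagon with a low camouflage-netted tracked vehicle, 139 x 40 x 45 mm, 120 g; grasp across the middle: frame 31 mm wide up to 13 mm, load 37 mm wide 13 to 23 mm up and 26 mm wide 23 to 31 mm up. Origin: centre of underside, x along its length, z up. Starts on a lane floor of the full rack, in cradle_c.
- coil_wagon: black flat wagon with coils lying between stakes, 133 x 34 x 32 mm, 100 g; grasp low across the side sills (32 mm wide, 1 to 12 mm up) at the middle; above, the coils and stakes are 22 to 26 mm wide. Origin: centre of underside, x along its length, z up. Starts on a lane floor of the full rack, in cradle_d.
- empty_rack: target: fixed pale board on feet, 170 (x) x 296 (y) mm, left or right of the full rack; four felt-lined lanes along x at y = +108, +36, -36, -108 mm, floors at z = 24 mm, middles at x = 0. Guide blocks 9 mm high, 48 mm apart inside, only 42 to 72 mm from each lane's middle, both ways: the middle is open for fingers. Origin: centre of underside, on the worktop; y to the left.
- full_rack: fixed dark board on feet, 170 (x) x 296 (y) mm, top at z = 18 mm, carrying the four cradles at y = +108, +36, -36, -108 mm in an order that varies. Origin: centre of underside, on the worktop; x along the lanes, y to the left. Both racks are turned at most 0.15 rad.
- cradle_a: pale felt-lined cradle, 166 x 64 x 15 mm, fixed on the full rack; the tube_wagon stands in it at the start (the cradles look alike; this one marks where that wagon came from). Lane floor 6 mm above the origin (centre of underside), which is 18 mm above the worktop; x along the lane. Guide blocks as in the empty rack.
- cradle_b: pale felt-lined cradle, 166 x 64 x 15 mm, fixed on the full rack; the car_carrier stands in it at the start (the cradles look alike; this one marks where that wagon came from). Lane floor 6 mm above the origin (centre of underside), which is 18 mm above the worktop; x along the lane. Guide blocks as in the empty rack.
- cradle_c: pale felt-lined cradle, 166 x 64 x 15 mm, fixed on the full rack; the tracked_load_wagon stands in it at the start (the cradles look alike; this one marks where that wagon came from). Lane floor 6 mm above the origin (centre of underside), which is 18 mm above the worktop; x along the lane. Guide blocks as in the empty rack.
- cradle_d: pale felt-lined cradle, 166 x 64 x 15 mm, fixed on the full rack; the coil_wagon stands in it at the start (the cradles look alike; this one marks where that wagon came from). Lane floor 6 mm above the origin (centre of underside), which is 18 mm above the worktop; x along the lane. Guide blocks as in the empty rack.

How it is judged:
By the outcome, as a careful person would: the job done as asked, in the order asked, and still so for the second after the job is handed in, with the robot touching nothing.
It also fails if it takes over 102 s, if anything falls off the work surface, if the arm or the gripper's body presses on something with over 40 N, if the wrist force passes 120 N, or if a joint passes its speed limit or range.

## Working session

There is one attempt and no reset: what is moved stays moved. The work goes in short steps, Python scripts to look and compute and a shell command to move; the robot and the scene stay as the last step left them, time stands still between calls to the robot, and variables do not carry over. Pictures are saved under pics/ and viewed, at most 14 in all, crops included, and the job is handed in when it is done.

```bash
ls; mkdir -p pics
python3 - <<'E'
from rig import manip
import cv2
s=manip.get_state();print(s, manip.grasp_offset)
for n in("top","scene"):
    d=manip.get_image(n);cv2.imwrite(f"pics/{n}0.png",d["frame"][...,::-1]);print({k:v for k,v in d.items() if k!="frame"})
E
```

```text
pics
{'clock': 0.0, 'qpos': array([ 9.81010034e-01,  2.76629224e-01,  1.50617690e+00,  1.38720437e-05,
        1.36072373e+00, -1.20977386e-01]), 'qd': array([ 0.00112924, -0.00231199,  0.00047464,  0.00013617, -0.00208338,
        0.00040131]), 'effort': array([-1.13481648e-03, -4.16775370e+01, -2.45800227e+01, -6.71721900e-04,
        1.11780781e-02, -8.83907433e-06]), 'position': array([0.25947619, 0.51250198, 0.23040278]), 'ee_rot': array([-3.43380497e-04,  2.32265071e-01,  9.72652044e-01, -9.05714213e-04]), 'contact_force': array([ 0.06768394, -0.60129769, -0.67592068]), 'moment': array([-0.00642599, -0.06095173,  0.0500231 ]), 'gripper_force': 0.0, 'width': 0.08559696371946204} -0.0187
{'fx': 518.5246065939265, 'fy': 518.5246065939265, 'cx': 325.50918029432484, 'cy': 194.33917807980603, 'position': array([2.43214792e-01, 3.96895255e-04, 1.14307706e+00]), 'attitude': array([-0.70137465, -0.0721923 ,  0.07138346,  0.70552553])}
{'fx': 474.3481506582059, 'fy': 474.3481506582059, 'cx': 318.6706527158553, 'cy': 204.57220748215093, 'position': array([ 0.81759447, -0.63548902,  1.06753446]), 'attitude': array([0.92611286, 0.28903397, 0.069547  , 0.2322446 ])}
```

View pics/top0.png

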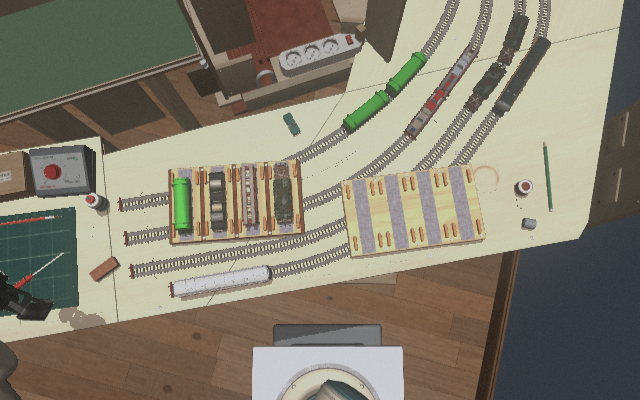

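View pics/scene0.png

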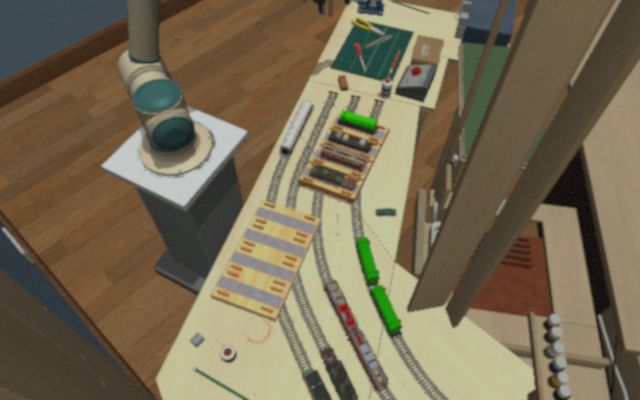

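Run:
```python
import cv2
i=cv2.imread("pics/top0.png")
for n,(x,y,w,h) in dict(f=(160,150,150,110),e=(338,158,150,110)).items():
    cv2.imwrite(f"pics/z{n}.png",cv2.resize(i[y:y+h,x:x+w],None,fx=5,fy=5,interpolation=cv2.INTER_CUBIC))
```

```text
(no output)
```

View pics/zf.png

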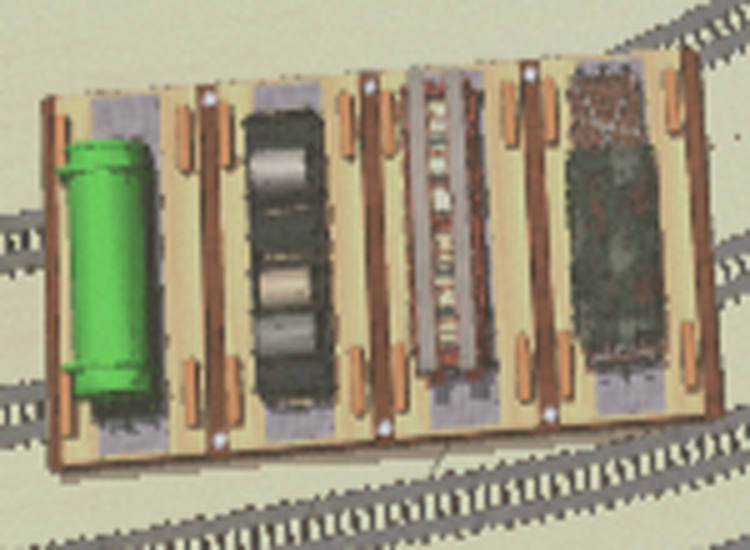

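View pics/ze.png

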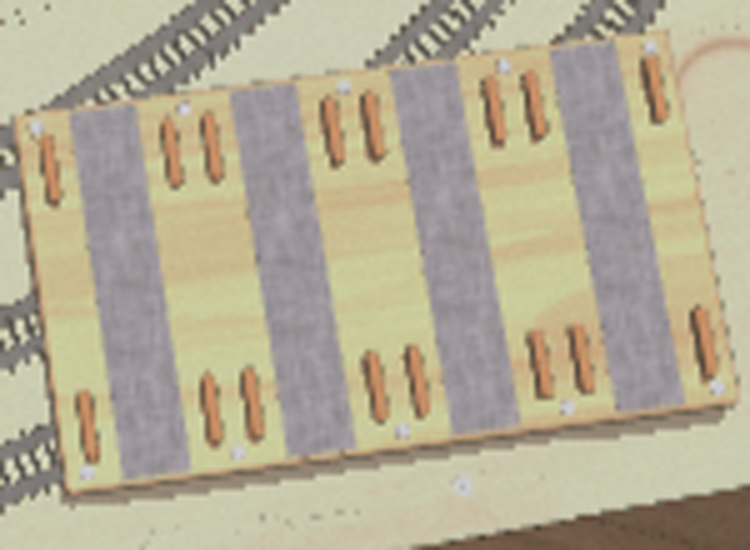

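```bash
cat > h.py <<'E'
import numpy as np
from scipy.spatial.transform import Rotation as R
from rig import manip
def rot(q): return R.from_quat(np.r_[q[1:],q[0]])
def ray(cam,uv,z):
    """pixel -> world point on plane z (top/scene camera dict, or dict with pos/rot added)"""
    uv=np.atleast_2d(uv).astype(float)
    d=np.c_[(uv[:,0]-cam["cx"])/cam["fx"],-(uv[:,1]-cam["cy"])/cam["fy"],-np.ones(len(uv))]
    if "mount" in cam:
        s=cam["s"];T=np.eye(4);T[:3,:3]=rot(s["ee_rot"]).as_matrix();T[:3,3]=s["position"];M=T@cam["mount"];A=M[:3,:3];p=M[:3,3]
    else: A=rot(cam["attitude"]).as_matrix();p=cam["position"]
    d=d@A.T
    return p+d*((z-p[2])/d[:,2])[:,None]
def go(x,y,yaw,z=None):
    """remaining tool-frame shift (mm) and rz (deg) to bring tool down-pointing with closing axis tool y at angle yaw+90"""
    s=manip.get_state();r=rot(s["ee_rot"]);p=s["position"]
    d=r.inv().apply(np.array([x,y,p[2] if z is None else z])-p)*1000
    best=None
    tgt=R.from_matrix(np.array([[np.cos(yaw),np.sin(yaw),0],[np.sin(yaw),-np.cos(yaw),0],[0,0,-1]]).astype(float))
    a=[np.degrees((r.inv()*tgt*R.from_euler('z',k,degrees=True)).as_rotvec()) for k in(0,180)]
    print("d mm",d.round(1),"rot deg",[v.round(1).tolist() for v in a],"q6",s["qpos"][5].round(2),"pos",p.round(4),"t",round(s["clock"],2))
E
python3 - <<'E'
from h import *
c=manip.get_image("top")
f=lambda a,x0,y0:(np.array(a,float)+.5)/5-.5+[x0,y0]
E=ray(c,f([(18,115),(667,35),(738,398),(67,492)],338,158),.024)
print("empty corners",E.round(4).tolist())
ctr=E.mean(0);print("ctr",ctr.round(4))
L=ray(c,f([(103,108),(155,475),(265,92),(320,453),(425,72),(485,430),(583,48),(648,405)],338,158),.024)
for a,b in zip(L[::2],L[1::2]): print("lane",((a+b)/2).round(4),np.linalg.norm(a-b).round(4),np.arctan2(*(a-b)[[1,0]]).round(4))
F=ray(c,f([(45,97),(690,48),(718,415),(55,468)],160,150),.021)
print("full",F.round(4).tolist(),F.mean(0).round(4))
print("ends",[np.arctan2(*(F[i]-F[j])[[1,0]]).round(4) for i,j in((0,3),(1,2))])
W=dict(tube=((107,142),(113,396),.055),coil=((283,112),(295,405),.034),car=((442,70),(455,375),.06),track=((606,65),(622,365),.037))
for n,(a,b,z) in W.items():
    a,b=ray(c,f([a,b],160,150),z);print(n,((a+b)/2).round(4),np.linalg.norm(a-b).round(4),np.arctan2(*(a-b)[[1,0]]).round(4))
# lane centres from blocks
go(.5,.2,0)
E
```

```text
empty corners [[0.5049, -0.0339, 0.024], [0.5397, -0.3236, 0.024], [0.3772, -0.3442, 0.024], [0.3383, -0.053, 0.024]]
ctr [ 0.44   -0.1887  0.024 ]
lane [ 0.4266 -0.0813  0.024 ] 0.1636 0.1188
lane [ 0.4346 -0.153   0.024 ] 0.1614 0.1164
lane [ 0.4437 -0.2246  0.024 ] 0.1606 0.1184
lane [ 0.4542 -0.2955  0.024 ] 0.1608 0.1198
full [[0.5346, 0.3511, 0.021], [0.5554, 0.0631, 0.021], [0.3899, 0.0501, 0.021], [0.3685, 0.3376, 0.021]] [0.4621 0.2005 0.021 ]
ends [np.float64(0.0814), np.float64(0.0786)]
tube [0.4503 0.3085 0.055 ] 0.1108 0.0734
coil [0.4587 0.2367 0.034 ] 0.1305 0.0765
car [0.4689 0.1636 0.06  ] 0.1333 0.0656
track [0.4766 0.095  0.037 ] 0.134 0.0632
d mm [-3.558e+02 -1.703e+02  2.000e-01] rot deg [[-0.0, 0.1, 153.1], [-0.1, -0.0, -26.9]] q6 -0.12 pos [0.2596 0.5127 0.2307] t 0.15
```

```bash
python3 -m pendant '[{"dx":-0.033,"dy":-0.012,"dz":0.0125,"hand":0.055},{"dx":-0.033,"dy":-0.012,"dz":0.0125,"hand":0.055},{"dx":-0.033,"dy":-0.012,"dz":0.0125,"hand":0.055},{"dx":-0.033,"dy":-0.012,"dz":0.0125,"hand":0.055},{"dx":-0.033,"dy":-0.012,"dz":0.0125,"hand":0.055},{"dx":-0.033,"dy":-0.012,"dz":0.0125,"hand":0.055},{"dx":-0.033,"dy":-0.012,"dz":0.0125,"hand":0.055},{"dx":-0.033,"dy":-0.012,"dz":0.0125,"hand":0.055}]'
python3 -m pendant '[{"rz":-6.2},{"rz":-6.2},{"rz":-6.2},{"rz":-6.2},{"rz":-6.2},{"hand":0.055},{"hand":0.055}]'
python3 -c "
from h import *
go(.4503,.3085,.072,.036)
import cv2
s=manip.get_state();c=manip.get_image('wrist');cv2.imwrite('pics/w0.png',c['frame'][...,::-1]);print(c['mount'].round(3),c['fx'])"
```

```text
d mm [-262.4  -95.7  194.8] rot deg [[-0.0, 0.1, 149.0], [-0.1, -0.0, -31.0]] q6 -0.12 pos [0.2596 0.5127 0.2307] t 0.15
[[ 0.     0.946  0.325  0.085]
 [ 1.    -0.     0.     0.   ]
 [ 0.001  0.325 -0.946 -0.142]
 [ 0.     0.     0.     1.   ]] 286.48699749116713invalid input
invalid input
```

View pics/w0.png

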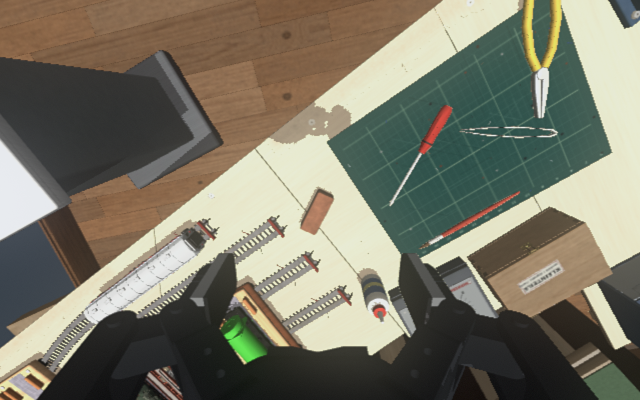

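The wrist view shows the start view (nothing has moved): the tool mat, and the tube wagon's end at about (240,340). The pendant refused rows with keys missing, so I'll give every key.

```bash
python3 -m pendant '[{"dx":-0.033,"dy":-0.012,"dz":0.0125,"rx":0,"ry":0,"rz":0,"hand":0.055},{"dx":-0.033,"dy":-0.012,"dz":0.0125,"rx":0,"ry":0,"rz":0,"hand":0.055},{"dx":-0.033,"dy":-0.012,"dz":0.0125,"rx":0,"ry":0,"rz":0,"hand":0.055},{"dx":-0.033,"dy":-0.012,"dz":0.0125,"rx":0,"ry":0,"rz":0,"hand":0.055},{"dx":-0.033,"dy":-0.012,"dz":0.0125,"rx":0,"ry":0,"rz":0,"hand":0.055},{"dx":-0.033,"dy":-0.012,"dz":0.0125,"rx":0,"ry":0,"rz":0,"hand":0.055},{"dx":-0.033,"dy":-0.012,"dz":0.0125,"rx":0,"ry":0,"rz":0,"hand":0.055},{"dx":-0.033,"dy":-0.012,"dz":0.0125,"rx":0,"ry":0,"rz":0,"hand":0.055}]'
python3 -m pendant '[{"dx":0,"dy":0,"dz":0,"rx":0,"ry":0,"rz":-6.2,"hand":0.055},{"dx":0,"dy":0,"dz":0,"rx":0,"ry":0,"rz":-6.2,"hand":0.055},{"dx":0,"dy":0,"dz":0,"rx":0,"ry":0,"rz":-6.2,"hand":0.055},{"dx":0,"dy":0,"dz":0,"rx":0,"ry":0,"rz":-6.2,"hand":0.055},{"dx":0,"dy":0,"dz":0,"rx":0,"ry":0,"rz":-6.2,"hand":0.055},{"dx":0,"dy":0,"dz":0,"rx":0,"ry":0,"rz":0,"hand":0.055},{"dx":0,"dy":0,"dz":0,"rx":0,"ry":0,"rz":0,"hand":0.055}]'
python3 -c "
from h import *
go(.4503,.3085,.072,.036)"
```

```text
clock: 0.87
position: [0.4528, 0.3067, 0.1307]
ee_rot: [0.0, 0.232, 0.973, 0.0]
contact_force: [-0.2, -0.2, -0.5]
width: 0.0553
gripper_force: 0.0
clock: 1.45
position: [0.4519, 0.308, 0.1312]
ee_rot: [-0.0, -0.035, 0.999, -0.0]
contact_force: [0.3, 0.1, 0.5]
width: 0.0554
gripper_force: 0.0
d mm [ 1.5  0.6 95.2] rot deg [[-0.0, 0.0, 179.9], [-0.0, -0.0, -0.1]] q6 -1.17 pos [0.4519 0.308  0.1312] t 1.45
```

```bash
python3 -m pendant '[{"dx":0.0015,"dy":0.0005,"dz":0.02,"rx":0,"ry":0,"rz":0,"hand":0.055},{"dx":0,"dy":0,"dz":0.03,"rx":0,"ry":0,"rz":0,"hand":0.055},{"dx":0,"dy":0,"dz":0.025,"rx":0,"ry":0,"rz":0,"hand":0.055},{"dx":0,"dy":0,"dz":0.015,"rx":0,"ry":0,"rz":0,"hand":0.055},{"dx":0,"dy":0,"dz":0.005,"rx":0,"ry":0,"rz":0,"hand":0.055},{"dx":0,"dy":0,"dz":0,"rx":0,"ry":0,"rz":0,"hand":0.02},{"dx":0,"dy":0,"dz":0,"rx":0,"ry":0,"rz":0,"hand":0.02},{"dx":0,"dy":0,"dz":0,"rx":0,"ry":0,"rz":0,"hand":0.02},{"dx":0,"dy":0,"dz":0,"rx":0,"ry":0,"rz":0,"hand":0.02},{"dx":0,"dy":0,"dz":0,"rx":0,"ry":0,"rz":0,"hand":0.02},{"dx":0,"dy":0,"dz":0,"rx":0,"ry":0,"rz":0,"hand":0.02}]' 40
python3 -m pendant '[{"dx":0,"dy":0,"dz":-0.01,"rx":0,"ry":0,"rz":0,"hand":0.02},{"dx":0,"dy":0,"dz":-0.025,"rx":0,"ry":0,"rz":0,"hand":0.02},{"dx":0,"dy":0,"dz":-0.025,"rx":0,"ry":0,"rz":0,"hand":0.02},{"dx":0,"dy":0,"dz":-0.025,"rx":0,"ry":0,"rz":0,"hand":0.02},{"dx":0,"dy":0,"dz":-0.015,"rx":0,"ry":0,"rz":0,"hand":0.02},{"dx":0,"dy":0,"dz":0,"rx":0,"ry":0,"rz":0,"hand":0.02}]'
python3 -c "
from h import *
go(.4526,-.2958,.119,.037)
import cv2
c=manip.get_image('wrist');cv2.imwrite('pics/w1.png',c['frame'][...,::-1])"
```

```text
clock: 2.37
position: [0.4508, 0.3087, 0.037]
ee_rot: [0.001, -0.036, 0.999, 0.0]
contact_force: [0.6, 0.2, -1.1]
width: 0.0343
gripper_force: 41.4
clock: 2.87
position: [0.4529, 0.3097, 0.1409]
ee_rot: [0.004, -0.036, 0.999, 0.002]
contact_force: [0.8, -0.7, -0.3]
width: 0.0338
gripper_force: 41.5
d mm [  44.8 -604.3  101.4] rot deg [[0.7, -0.3, 177.3], [0.2, 0.5, -2.7]] q6 -1.17 pos [0.4529 0.3097 0.1409] t 2.87
```

View pics/w1.png

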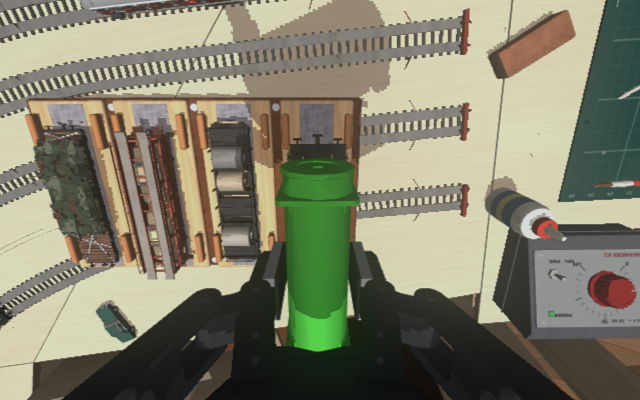

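```bash
python3 -m pendant '[{"dx":0.003,"dy":-0.02,"dz":0,"rx":0,"ry":0,"rz":0,"hand":0.02},{"dx":0.003,"dy":-0.03,"dz":0,"rx":0,"ry":0,"rz":0,"hand":0.02},{"dx":0.003,"dy":-0.04,"dz":0,"rx":0,"ry":0,"rz":0,"hand":0.02},{"dx":0.003,"dy":-0.04,"dz":0,"rx":0,"ry":0,"rz":0,"hand":0.02},{"dx":0.003,"dy":-0.04,"dz":0,"rx":0,"ry":0,"rz":0,"hand":0.02},{"dx":0.003,"dy":-0.04,"dz":0,"rx":0,"ry":0,"rz":0,"hand":0.02},{"dx":0.003,"dy":-0.04,"dz":0,"rx":0,"ry":0,"rz":0,"hand":0.02},{"dx":0.003,"dy":-0.04,"dz":0,"rx":0,"ry":0,"rz":0,"hand":0.02},{"dx":0.003,"dy":-0.04,"dz":0,"rx":0,"ry":0,"rz":0,"hand":0.02},{"dx":0.003,"dy":-0.04,"dz":0,"rx":0,"ry":0,"rz":0,"hand":0.02},{"dx":0.003,"dy":-0.04,"dz":0,"rx":0,"ry":0,"rz":0,"hand":0.02},{"dx":0.003,"dy":-0.04,"dz":0,"rx":0,"ry":0,"rz":0,"hand":0.02}]'
python3 -m pendant '[{"dx":0.003,"dy":-0.04,"dz":0,"rx":0,"ry":0,"rz":0,"hand":0.02},{"dx":0.003,"dy":-0.04,"dz":0,"rx":0,"ry":0,"rz":0,"hand":0.02},{"dx":0.003,"dy":-0.04,"dz":0.02,"rx":0,"ry":0,"rz":0,"hand":0.02},{"dx":0,"dy":-0.022,"dz":0.02,"rx":0,"ry":0,"rz":0,"hand":0.02},{"dx":0,"dy":-0.012,"dz":0,"rx":0,"ry":0,"rz":-2.7,"hand":0.02},{"dx":0,"dy":0,"dz":0,"rx":0,"ry":0,"rz":0,"hand":0.02},{"dx":0,"dy":0,"dz":0,"rx":0,"ry":0,"rz":0,"hand":0.02},{"dx":0,"dy":0,"dz":0,"rx":0,"ry":0,"rz":0,"hand":0.02}]'
python3 -c "
from h import *
go(.4526,-.2958,.119,.037)"
```

```text
clock: 3.92
position: [0.4455, -0.1444, 0.1351]
ee_rot: [-0.001, -0.036, 0.999, 0.001]
contact_force: [0.3, -0.2, -0.6]
width: 0.0341
gripper_force: 41.5
clock: 4.58
position: [0.4487, -0.2931, 0.0973]
ee_rot: [-0.0, -0.059, 0.998, 0.001]
contact_force: [-0.4, 0.3, -0.2]
width: 0.0342
gripper_force: 41.4
d mm [-3.6 -3.2 60.3] rot deg [[-0.1, -0.2, 180.0], [0.1, -0.0, -0.0]] q6 -2.4 pos [ 0.4487 -0.2931  0.0973] t 4.58
```

```bash
python3 -m pendant '[{"dx":-0.0035,"dy":-0.003,"dz":0.015,"rx":0,"ry":0,"rz":0,"hand":0.02},{"dx":0,"dy":0,"dz":0.02,"rx":0,"ry":0,"rz":0,"hand":0.02},{"dx":0,"dy":0,"dz":0.01,"rx":0,"ry":0,"rz":0,"hand":0.02},{"dx":0,"dy":0,"dz":0,"rx":0,"ry":0,"rz":0,"hand":0.02},{"dx":0,"dy":0,"dz":0,"rx":0,"ry":0,"rz":0,"hand":0.02}]'
python3 -c "
from h import *
go(.4526,-.2958,.119,.037)
import cv2
c=manip.get_image('wrist');cv2.imwrite('pics/w2.png',c['frame'][...,::-1])"
```

```text
clock: 5.0
position: [0.4528, -0.2957, 0.0527]
ee_rot: [-0.0, -0.06, 0.998, 0.001]
contact_force: [0.7, -0.4, -0.2]
width: 0.0338
gripper_force: 41.4
d mm [ 0.2 -0.1 15.7] rot deg [[0.1, 0.1, -179.9], [0.1, -0.0, 0.1]] q6 -2.4 pos [ 0.4528 -0.2957  0.0527] t 5.0
```

View pics/w2.png

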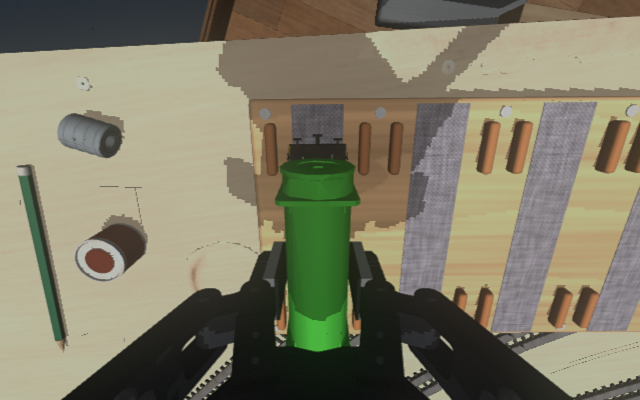

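The held tube wagon (centre column 318) is centred between the guide blocks at columns 271 and 365, and its end lies well inside the board edge at row 100. I'll set it down.

```bash
python3 -m pendant '[{"dx":0,"dy":0,"dz":0.008,"rx":0,"ry":0,"rz":0,"hand":0.02},{"dx":0,"dy":0,"dz":0.005,"rx":0,"ry":0,"rz":0,"hand":0.02},{"dx":0,"dy":0,"dz":0.0025,"rx":0,"ry":0,"rz":0,"hand":0.02},{"dx":0,"dy":0,"dz":0,"rx":0,"ry":0,"rz":0,"hand":0.02},{"dx":0,"dy":0,"dz":0,"rx":0,"ry":0,"rz":0,"hand":0.02}]'
python3 -m pendant '[{"dx":0,"dy":0,"dz":0,"rx":0,"ry":0,"rz":0,"hand":0.055},{"dx":0,"dy":0,"dz":0,"rx":0,"ry":0,"rz":0,"hand":0.055},{"dx":0,"dy":0,"dz":0,"rx":0,"ry":0,"rz":0,"hand":0.055},{"dx":0,"dy":0,"dz":0,"rx":0,"ry":0,"rz":0,"hand":0.055},{"dx":0,"dy":0,"dz":-0.015,"rx":0,"ry":0,"rz":0,"hand":0.055},{"dx":0,"dy":0,"dz":-0.025,"rx":0,"ry":0,"rz":0,"hand":0.055},{"dx":0,"dy":0,"dz":-0.03,"rx":0,"ry":0,"rz":0,"hand":0.055},{"dx":0,"dy":0,"dz":-0.02,"rx":0,"ry":0,"rz":0,"hand":0.055},{"dx":0,"dy":0,"dz":0,"rx":0,"ry":0,"rz":2.5,"hand":0.055},{"dx":0,"dy":0,"dz":0,"rx":0,"ry":0,"rz":0,"hand":0.055}]'
python3 -c "
from h import *
go(.4587,.2367,.075,.11)"
```

```text
clock: 5.47
position: [0.4529, -0.297, 0.0371]
ee_rot: [-0.0, -0.06, 0.998, 0.0]
contact_force: [-0.6, 0.1, -0.6]
width: 0.034
gripper_force: 41.5
clock: 6.3
position: [0.4538, -0.2976, 0.129]
ee_rot: [0.001, -0.038, 0.999, -0.001]
contact_force: [-0.5, 1.1, 0.3]
width: 0.0554
gripper_force: 0.0
d mm [-44.9 532.5  17.7] rot deg [[-0.2, -0.2, -180.0], [-0.2, 0.2, 0.0]] q6 -2.35 pos [ 0.4538 -0.2976  0.129 ] t 6.3
```

```bash
python3 -m pendant '[{"dx":-0.003,"dy":0.025,"dz":0,"rx":0,"ry":0,"rz":0,"hand":0.055},{"dx":-0.0035,"dy":0.04,"dz":0,"rx":0,"ry":0,"rz":0,"hand":0.055},{"dx":-0.0035,"dy":0.04,"dz":0,"rx":0,"ry":0,"rz":0,"hand":0.055},{"dx":-0.0035,"dy":0.04,"dz":0,"rx":0,"ry":0,"rz":0,"hand":0.055},{"dx":-0.0035,"dy":0.04,"dz":0,"rx":0,"ry":0,"rz":0,"hand":0.055},{"dx":-0.0035,"dy":0.04,"dz":0,"rx":0,"ry":0,"rz":0,"hand":0.055},{"dx":-0.0035,"dy":0.04,"dz":0,"rx":0,"ry":0,"rz":0,"hand":0.055},{"dx":-0.0035,"dy":0.04,"dz":0,"rx":0,"ry":0,"rz":0,"hand":0.055},{"dx":-0.0035,"dy":0.04,"dz":0,"rx":0,"ry":0,"rz":0,"hand":0.055},{"dx":-0.0035,"dy":0.04,"dz":0,"rx":0,"ry":0,"rz":0,"hand":0.055},{"dx":-0.0035,"dy":0.04,"dz":0,"rx":0,"ry":0,"rz":0,"hand":0.055},{"dx":-0.0035,"dy":0.04,"dz":0,"rx":0,"ry":0,"rz":0,"hand":0.055}]'
python3 -m pendant '[{"dx":-0.0035,"dy":0.04,"dz":0,"rx":0,"ry":0,"rz":0,"hand":0.055},{"dx":0,"dy":0.02,"dz":0,"rx":0,"ry":0,"rz":0,"hand":0.055},{"dx":0,"dy":0.0075,"dz":0,"rx":0,"ry":0,"rz":0,"hand":0.055},{"dx":0,"dy":0,"dz":0,"rx":0,"ry":0,"rz":0,"hand":0.055},{"dx":0,"dy":0,"dz":0,"rx":0,"ry":0,"rz":0,"hand":0.055},{"dx":0,"dy":0,"dz":0,"rx":0,"ry":0,"rz":0,"hand":0.055}]'
python3 -c "
from h import *
go(.4587,.2367,.075,.027)"
```

```text
clock: 7.3
position: [0.458, 0.1717, 0.1265]
ee_rot: [-0.001, -0.038, 0.999, -0.0]
contact_force: [0.6, 0.3, -0.7]
width: 0.0551
gripper_force: 0.0
clock: 7.8
position: [0.4572, 0.236, 0.1268]
ee_rot: [-0.001, -0.038, 0.999, -0.001]
contact_force: [0.1, -0.0, -0.4]
width: 0.0549
gripper_force: 0.0
d mm [-1.6  0.7 99.8] rot deg [[0.1, -0.1, -180.0], [-0.1, -0.1, 0.0]] q6 -1.3 pos [0.4572 0.236  0.1268] t 7.8
```

```bash
python3 -m pendant '[{"dx":-0.0015,"dy":0.0005,"dz":0.02,"rx":0,"ry":0,"rz":0,"hand":0.055},{"dx":0,"dy":0,"dz":0.03,"rx":0,"ry":0,"rz":0,"hand":0.055},{"dx":0,"dy":0,"dz":0.025,"rx":0,"ry":0,"rz":0,"hand":0.055},{"dx":0,"dy":0,"dz":0.015,"rx":0,"ry":0,"rz":0,"hand":0.055},{"dx":0,"dy":0,"dz":0.008,"rx":0,"ry":0,"rz":0,"hand":0.055},{"dx":0,"dy":0,"dz":0.002,"rx":0,"ry":0,"rz":0,"hand":0.055},{"dx":0,"dy":0,"dz":0,"rx":0,"ry":0,"rz":0,"hand":0.02},{"dx":0,"dy":0,"dz":0,"rx":0,"ry":0,"rz":0,"hand":0.02},{"dx":0,"dy":0,"dz":0,"rx":0,"ry":0,"rz":0,"hand":0.02},{"dx":0,"dy":0,"dz":0,"rx":0,"ry":0,"rz":0,"hand":0.02},{"dx":0,"dy":0,"dz":0,"rx":0,"ry":0,"rz":0,"hand":0.02},{"dx":0,"dy":0,"dz":0,"rx":0,"ry":0,"rz":0,"hand":0.02}]' 40
python3 -m pendant '[{"dx":0,"dy":0,"dz":-0.005,"rx":0,"ry":0,"rz":0,"hand":0.02},{"dx":0,"dy":0,"dz":-0.015,"rx":0,"ry":0,"rz":0,"hand":0.02},{"dx":0,"dy":0,"dz":-0.025,"rx":0,"ry":0,"rz":0,"hand":0.02},{"dx":0,"dy":0,"dz":-0.025,"rx":0,"ry":0,"rz":0,"hand":0.02},{"dx":0,"dy":0,"dz":-0.025,"rx":0,"ry":0,"rz":0,"hand":0.02},{"dx":0,"dy":0,"dz":-0.015,"rx":0,"ry":0,"rz":0,"hand":0.02},{"dx":0,"dy":0,"dz":0,"rx":0,"ry":0,"rz":0,"hand":0.02}]'
python3 -c "
from h import *
go(.4441,-.2243,.119,.0265)
import cv2
c=manip.get_image('wrist');cv2.imwrite('pics/w3.png',c['frame'][...,::-1])"
```

```text
clock: 8.8
position: [0.46, 0.2382, 0.0284]
ee_rot: [0.001, -0.038, 0.999, 0.0]
contact_force: [-0.1, -2.6, 7.1]
width: 0.0307
gripper_force: 40.4
clock: 9.38
position: [0.461, 0.2391, 0.1407]
ee_rot: [0.003, -0.038, 0.999, 0.001]
contact_force: [0.0, 0.1, -1.1]
width: 0.031
gripper_force: 39.8
d mm [  52.8 -461.   112.8] rot deg [[0.6, -0.2, 177.5], [0.1, 0.4, -2.5]] q6 -1.3 pos [0.461  0.2391 0.1407] t 9.38
```

View pics/w3.png

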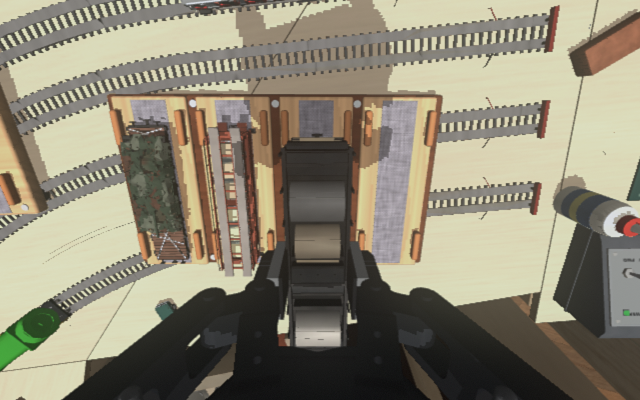

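The coil wagon hangs straight in the grip (columns 285–352); the other two are undisturbed.

```bash
python3 -m pendant '[{"dx":0.0045,"dy":-0.02,"dz":0,"rx":0,"ry":0,"rz":0,"hand":0.02},{"dx":0.0045,"dy":-0.03,"dz":0,"rx":0,"ry":0,"rz":0,"hand":0.02},{"dx":0.0045,"dy":-0.04,"dz":0,"rx":0,"ry":0,"rz":0,"hand":0.02},{"dx":0.0045,"dy":-0.04,"dz":0,"rx":0,"ry":0,"rz":0,"hand":0.02},{"dx":0.0045,"dy":-0.04,"dz":0,"rx":0,"ry":0,"rz":0,"hand":0.02},{"dx":0.0045,"dy":-0.04,"dz":0,"rx":0,"ry":0,"rz":0,"hand":0.02},{"dx":0.0045,"dy":-0.04,"dz":0,"rx":0,"ry":0,"rz":0,"hand":0.02},{"dx":0.0045,"dy":-0.04,"dz":0,"rx":0,"ry":0,"rz":0,"hand":0.02},{"dx":0.0045,"dy":-0.04,"dz":0,"rx":0,"ry":0,"rz":0,"hand":0.02},{"dx":0.0045,"dy":-0.04,"dz":0,"rx":0,"ry":0,"rz":0,"hand":0.02},{"dx":0.0045,"dy":-0.04,"dz":0,"rx":0,"ry":0,"rz":0,"hand":0.02},{"dx":0.0035,"dy":-0.035,"dz":0,"rx":0,"ry":0,"rz":0,"hand":0.02}]'
python3 -m pendant '[{"dx":0,"dy":-0.015,"dz":0.01,"rx":0,"ry":0,"rz":-2.5,"hand":0.02},{"dx":0,"dy":0,"dz":0.02,"rx":0,"ry":0,"rz":0,"hand":0.02},{"dx":0,"dy":0,"dz":0.02,"rx":0,"ry":0,"rz":0,"hand":0.02},{"dx":0,"dy":0,"dz":0,"rx":0,"ry":0,"rz":0,"hand":0.02},{"dx":0,"dy":0,"dz":0,"rx":0,"ry":0,"rz":0,"hand":0.02},{"dx":0,"dy":0,"dz":0,"rx":0,"ry":0,"rz":0,"hand":0.02}]'
python3 -c "
from h import *
go(.4441,-.2243,.119,.0285)"
```

```text
clock: 10.43
position: [0.4383, -0.2114, 0.1354]
ee_rot: [-0.001, -0.037, 0.999, 0.001]
contact_force: [1.6, -0.0, -1.9]
width: 0.0307
gripper_force: 39.9
clock: 10.93
position: [0.4409, -0.2243, 0.087]
ee_rot: [-0.0, -0.06, 0.998, 0.0]
contact_force: [0.2, 1.0, -1.3]
width: 0.0301
gripper_force: 40.0
d mm [-3.2 -0.4 58.5] rot deg [[0.0, 0.1, -180.0], [0.0, -0.0, 0.0]] q6 -2.3 pos [ 0.4409 -0.2243  0.087 ] t 10.93
```

```bash
python3 -m pendant '[{"dx":-0.003,"dy":-0.0005,"dz":0.015,"rx":0,"ry":0,"rz":0,"hand":0.02},{"dx":0,"dy":0,"dz":0.02,"rx":0,"ry":0,"rz":0,"hand":0.02},{"dx":0,"dy":0,"dz":0.01,"rx":0,"ry":0,"rz":0,"hand":0.02},{"dx":0,"dy":0,"dz":0,"rx":0,"ry":0,"rz":0,"hand":0.02},{"dx":0,"dy":0,"dz":0,"rx":0,"ry":0,"rz":0,"hand":0.02}]'
python3 -c "
from h import *
go(.4441,-.2243,.119,.0285)
import cv2
c=manip.get_image('wrist');cv2.imwrite('pics/w4.png',c['frame'][...,::-1])"
```

```text
clock: 11.35
position: [0.4445, -0.2247, 0.0428]
ee_rot: [0.0, -0.06, 0.998, -0.0]
contact_force: [-0.7, -0.4, -1.4]
width: 0.0306
gripper_force: 40.0
d mm [ 0.4  0.4 14.3] rot deg [[-0.1, -0.0, -179.9], [-0.0, 0.0, 0.1]] q6 -2.3 pos [ 0.4445 -0.2247  0.0428] t 11.35
```

View pics/w4.png

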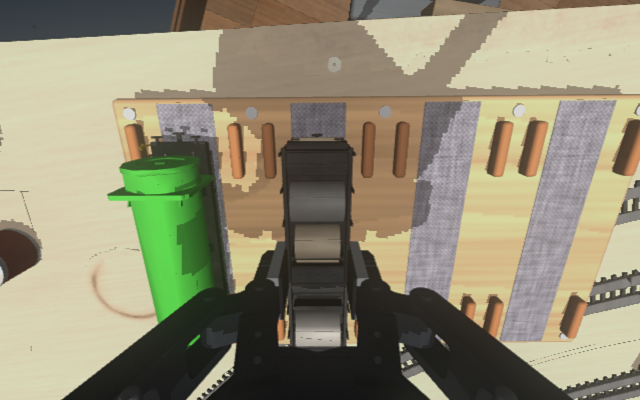

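The tube wagon stands in the rightmost lane (left in this view). The held coil wagon is centred at column 318 between the blocks at 268 and 368. I'll lower and release it.

```bash
python3 -m pendant '[{"dx":0,"dy":0,"dz":0.008,"rx":0,"ry":0,"rz":0,"hand":0.02},{"dx":0,"dy":0,"dz":0.004,"rx":0,"ry":0,"rz":0,"hand":0.02},{"dx":0,"dy":0,"dz":0.002,"rx":0,"ry":0,"rz":0,"hand":0.02},{"dx":0,"dy":0,"dz":0,"rx":0,"ry":0,"rz":0,"hand":0.02},{"dx":0,"dy":0,"dz":0,"rx":0,"ry":0,"rz":0,"hand":0.02}]'
python3 -m pendant '[{"dx":0,"dy":0,"dz":0,"rx":0,"ry":0,"rz":0,"hand":0.05},{"dx":0,"dy":0,"dz":0,"rx":0,"ry":0,"rz":0,"hand":0.05},{"dx":0,"dy":0,"dz":0,"rx":0,"ry":0,"rz":0,"hand":0.05},{"dx":0,"dy":0,"dz":0,"rx":0,"ry":0,"rz":0,"hand":0.05},{"dx":0,"dy":0,"dz":-0.015,"rx":0,"ry":0,"rz":0,"hand":0.05},{"dx":0,"dy":0,"dz":-0.025,"rx":0,"ry":0,"rz":0,"hand":0.05},{"dx":0,"dy":0,"dz":-0.03,"rx":0,"ry":0,"rz":0,"hand":0.05},{"dx":0,"dy":0,"dz":-0.025,"rx":0,"ry":0,"rz":0,"hand":0.05},{"dx":0,"dy":0,"dz":0,"rx":0,"ry":0,"rz":2.7,"hand":0.055},{"dx":0,"dy":0,"dz":0,"rx":0,"ry":0,"rz":0,"hand":0.055}]'
python3 -c "
from h import *
go(.4685,.1636,.072,.029)"
```

```text
clock: 11.82
position: [0.4441, -0.2248, 0.0284]
ee_rot: [0.0, -0.06, 0.998, 0.0]
contact_force: [0.1, 0.9, 0.8]
width: 0.0308
gripper_force: 40.3
clock: 12.65
position: [0.4451, -0.2255, 0.125]
ee_rot: [0.002, -0.036, 0.999, -0.001]
contact_force: [-0.5, -0.1, -0.2]
width: 0.0553
gripper_force: 0.0
d mm [-50.8 386.7  95.1] rot deg [[0.3, 0.2, 180.0], [-0.1, 0.2, -0.0]] q6 -2.25 pos [ 0.4451 -0.2255  0.125 ] t 12.65
```

```bash
python3 -m pendant '[{"dx":-0.005,"dy":0.025,"dz":0,"rx":0,"ry":0,"rz":0,"hand":0.055},{"dx":-0.005,"dy":0.04,"dz":0,"rx":0,"ry":0,"rz":0,"hand":0.055},{"dx":-0.005,"dy":0.04,"dz":0,"rx":0,"ry":0,"rz":0,"hand":0.055},{"dx":-0.005,"dy":0.04,"dz":0,"rx":0,"ry":0,"rz":0,"hand":0.055},{"dx":-0.005,"dy":0.04,"dz":0,"rx":0,"ry":0,"rz":0,"hand":0.055},{"dx":-0.005,"dy":0.04,"dz":0,"rx":0,"ry":0,"rz":0,"hand":0.055},{"dx":-0.005,"dy":0.04,"dz":0,"rx":0,"ry":0,"rz":0,"hand":0.055},{"dx":-0.005,"dy":0.04,"dz":0,"rx":0,"ry":0,"rz":0,"hand":0.055},{"dx":-0.005,"dy":0.04,"dz":0,"rx":0,"ry":0,"rz":0,"hand":0.055},{"dx":-0.005,"dy":0.03,"dz":0,"rx":0,"ry":0,"rz":0,"hand":0.055},{"dx":0,"dy":0.012,"dz":0,"rx":0,"ry":0,"rz":0,"hand":0.055},{"dx":0,"dy":0,"dz":0,"rx":0,"ry":0,"rz":0,"hand":0.055}]'
python3 -m pendant '[{"dx":0,"dy":0,"dz":0,"rx":0,"ry":0,"rz":0,"hand":0.055},{"dx":0,"dy":0,"dz":0,"rx":0,"ry":0,"rz":0,"hand":0.055}]'
python3 -c "
from h import *
go(.4685,.1636,.072,.029)"
```

```text
clock: 13.65
position: [0.465, 0.167, 0.1222]
ee_rot: [-0.001, -0.038, 0.999, 0.0]
contact_force: [-0.1, -0.7, 0.2]
width: 0.0548
gripper_force: 0.0
clock: 13.82
position: [0.4654, 0.1635, 0.1226]
ee_rot: [-0.001, -0.036, 0.999, -0.001]
contact_force: [-0.2, -0.4, -1.3]
width: 0.0551
gripper_force: 0.0
d mm [-3.3 -0.  93.6] rot deg [[0.1, -0.1, -180.0], [-0.1, -0.1, 0.0]] q6 -1.45 pos [0.4654 0.1635 0.1226] t 13.82
```

```bash
python3 -m pendant '[{"dx":-0.003,"dy":0,"dz":0.02,"rx":0,"ry":0,"rz":0,"hand":0.055},{"dx":0,"dy":0,"dz":0.03,"rx":0,"ry":0,"rz":0,"hand":0.055},{"dx":0,"dy":0,"dz":0.02,"rx":0,"ry":0,"rz":0,"hand":0.055},{"dx":0,"dy":0,"dz":0.015,"rx":0,"ry":0,"rz":0,"hand":0.055},{"dx":0,"dy":0,"dz":0.007,"rx":0,"ry":0,"rz":0,"hand":0.055},{"dx":0,"dy":0,"dz":0.001,"rx":0,"ry":0,"rz":0,"hand":0.055},{"dx":0,"dy":0,"dz":0,"rx":0,"ry":0,"rz":0,"hand":0.015},{"dx":0,"dy":0,"dz":0,"rx":0,"ry":0,"rz":0,"hand":0.015},{"dx":0,"dy":0,"dz":0,"rx":0,"ry":0,"rz":0,"hand":0.015},{"dx":0,"dy":0,"dz":0,"rx":0,"ry":0,"rz":0,"hand":0.015},{"dx":0,"dy":0,"dz":0,"rx":0,"ry":0,"rz":0,"hand":0.015},{"dx":0,"dy":0,"dz":0,"rx":0,"ry":0,"rz":0,"hand":0.015}]' 40
python3 -m pendant '[{"dx":0,"dy":0,"dz":-0.005,"rx":0,"ry":0,"rz":0,"hand":0.015},{"dx":0,"dy":0,"dz":-0.015,"rx":0,"ry":0,"rz":0,"hand":0.015},{"dx":0,"dy":0,"dz":-0.025,"rx":0,"ry":0,"rz":0,"hand":0.015},{"dx":0,"dy":0,"dz":-0.025,"rx":0,"ry":0,"rz":0,"hand":0.015},{"dx":0,"dy":0,"dz":-0.025,"rx":0,"ry":0,"rz":0,"hand":0.015},{"dx":0,"dy":0,"dz":-0.015,"rx":0,"ry":0,"rz":0,"hand":0.015},{"dx":0,"dy":0,"dz":0,"rx":0,"ry":0,"rz":0,"hand":0.015}]'
python3 -c "
from h import *
go(.4355,-.1529,.119,.029)
import cv2
c=manip.get_image('wrist');cv2.imwrite('pics/w5.png',c['frame'][...,::-1])"
```

```text
clock: 14.82
position: [0.47, 0.165, 0.0314]
ee_rot: [0.001, -0.036, 0.999, -0.0]
contact_force: [-0.7, -1.4, 5.9]
width: 0.028
gripper_force: 40.5
clock: 15.4
position: [0.4711, 0.1657, 0.1437]
ee_rot: [0.004, -0.036, 0.999, 0.001]
contact_force: [0.3, 0.7, -0.6]
width: 0.0282
gripper_force: 39.7
d mm [  59.4 -315.3  113.9] rot deg [[0.6, -0.1, 177.3], [0.1, 0.4, -2.7]] q6 -1.44 pos [0.4711 0.1657 0.1437] t 15.4
```

View pics/w5.png

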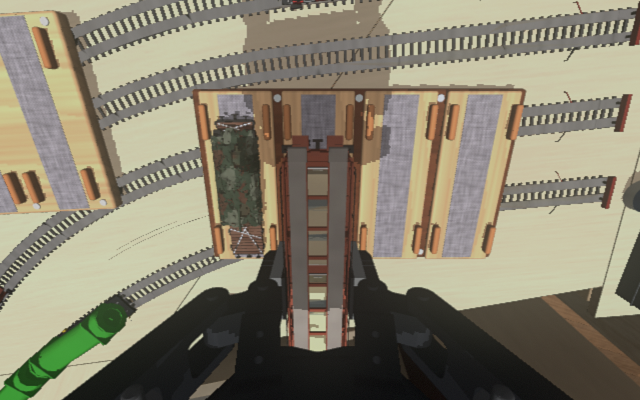

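```bash
python3 -m pendant '[{"dx":0.006,"dy":-0.02,"dz":0,"rx":0,"ry":0,"rz":0,"hand":0.015},{"dx":0.006,"dy":-0.03,"dz":0,"rx":0,"ry":0,"rz":0,"hand":0.015},{"dx":0.006,"dy":-0.04,"dz":0,"rx":0,"ry":0,"rz":0,"hand":0.015},{"dx":0.006,"dy":-0.04,"dz":0,"rx":0,"ry":0,"rz":0,"hand":0.015},{"dx":0.006,"dy":-0.04,"dz":0,"rx":0,"ry":0,"rz":0,"hand":0.015},{"dx":0.006,"dy":-0.04,"dz":0,"rx":0,"ry":0,"rz":0,"hand":0.015},{"dx":0.006,"dy":-0.04,"dz":0,"rx":0,"ry":0,"rz":0,"hand":0.015},{"dx":0.006,"dy":-0.04,"dz":0,"rx":0,"ry":0,"rz":0,"hand":0.015},{"dx":0.006,"dy":-0.02,"dz":0,"rx":0,"ry":0,"rz":0,"hand":0.015},{"dx":0.003,"dy":-0.005,"dz":0,"rx":0,"ry":0,"rz":-2.7,"hand":0.015},{"dx":0,"dy":0,"dz":0.015,"rx":0,"ry":0,"rz":0,"hand":0.015},{"dx":0,"dy":0,"dz":0.03,"rx":0,"ry":0,"rz":0,"hand":0.015}]'
python3 -m pendant '[{"dx":0,"dy":0,"dz":0.015,"rx":0,"ry":0,"rz":0,"hand":0.015},{"dx":0,"dy":0,"dz":0,"rx":0,"ry":0,"rz":0,"hand":0.015},{"dx":0,"dy":0,"dz":0,"rx":0,"ry":0,"rz":0,"hand":0.015},{"dx":0,"dy":0,"dz":0,"rx":0,"ry":0,"rz":0,"hand":0.015}]'
python3 -c "
from h import *
go(.4355,-.1529,.119,.031)"
```

```text
clock: 16.45
position: [0.4362, -0.155, 0.0958]
ee_rot: [0.002, -0.059, 0.998, -0.001]
contact_force: [1.3, -0.4, -1.5]
width: 0.0282
gripper_force: 39.9
clock: 16.78
position: [0.435, -0.1532, 0.0802]
ee_rot: [-0.0, -0.06, 0.998, 0.0]
contact_force: [0.0, 0.3, -0.2]
width: 0.028
gripper_force: 39.8
d mm [-0.6  0.3 49.2] rot deg [[0.0, 0.0, -180.0], [0.0, -0.0, 0.0]] q6 -2.18 pos [ 0.435  -0.1532  0.0802] t 16.78
```

```bash
python3 -m pendant '[{"dx":-0.0005,"dy":0.0005,"dz":0.02,"rx":0,"ry":0,"rz":0,"hand":0.015},{"dx":0,"dy":0,"dz":0.016,"rx":0,"ry":0,"rz":0,"hand":0.015},{"dx":0,"dy":0,"dz":0,"rx":0,"ry":0,"rz":0,"hand":0.015},{"dx":0,"dy":0,"dz":0,"rx":0,"ry":0,"rz":0,"hand":0.015}]'
python3 -c "
from h import *
go(.4355,-.1529,.119,.031)
import cv2
c=manip.get_image('wrist');cv2.imwrite('pics/w6.png',c['frame'][...,::-1])"
```

```text
clock: 17.12
position: [0.4354, -0.1526, 0.0447]
ee_rot: [0.0, -0.06, 0.998, 0.0]
contact_force: [-0.2, -0.3, -0.4]
width: 0.0278
gripper_force: 39.8
d mm [-0.  -0.3 13.7] rot deg [[-0.0, 0.0, -180.0], [0.0, 0.0, 0.0]] q6 -2.18 pos [ 0.4354 -0.1526  0.0447] t 17.12
```

View pics/w6.png

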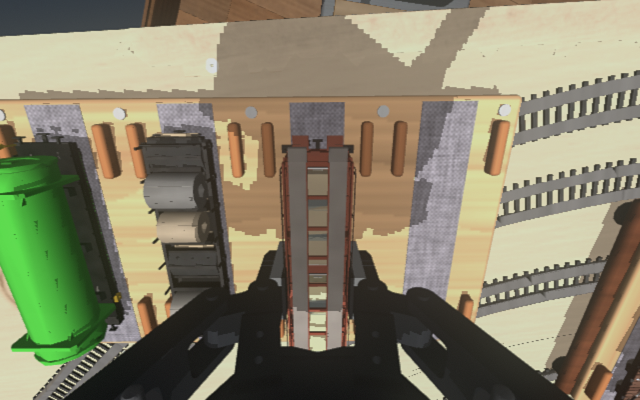

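The car carrier is centred at column 318 between the blocks at 267 and 367, and the tube and coil wagons stand in their lanes to the left. I'll lower and release it.

```bash
python3 -m pendant '[{"dx":0,"dy":0,"dz":0.008,"rx":0,"ry":0,"rz":0,"hand":0.015},{"dx":0,"dy":0,"dz":0.004,"rx":0,"ry":0,"rz":0,"hand":0.015},{"dx":0,"dy":0,"dz":0.002,"rx":0,"ry":0,"rz":0,"hand":0.015},{"dx":0,"dy":0,"dz":0,"rx":0,"ry":0,"rz":0,"hand":0.015},{"dx":0,"dy":0,"dz":0,"rx":0,"ry":0,"rz":0,"hand":0.015}]'
python3 -m pendant '[{"dx":0,"dy":0,"dz":0,"rx":0,"ry":0,"rz":0,"hand":0.05},{"dx":0,"dy":0,"dz":0,"rx":0,"ry":0,"rz":0,"hand":0.05},{"dx":0,"dy":0,"dz":0,"rx":0,"ry":0,"rz":0,"hand":0.05},{"dx":0,"dy":0,"dz":0,"rx":0,"ry":0,"rz":0,"hand":0.05},{"dx":0,"dy":0,"dz":-0.015,"rx":0,"ry":0,"rz":0,"hand":0.05},{"dx":0,"dy":0,"dz":-0.025,"rx":0,"ry":0,"rz":0,"hand":0.05},{"dx":0,"dy":0,"dz":-0.03,"rx":0,"ry":0,"rz":0,"hand":0.05},{"dx":0,"dy":0,"dz":-0.025,"rx":0,"ry":0,"rz":0,"hand":0.05},{"dx":0,"dy":0,"dz":0,"rx":0,"ry":0,"rz":2.7,"hand":0.06},{"dx":0,"dy":0,"dz":0,"rx":0,"ry":0,"rz":0,"hand":0.06}]'
python3 -c "
from h import *
go(.4755,.0945,.072,.03)"
```

```text
clock: 17.58
position: [0.4356, -0.1528, 0.0313]
ee_rot: [0.0, -0.06, 0.998, -0.0]
contact_force: [-2.3, 0.3, 9.4]
width: 0.0282
gripper_force: 41.0
clock: 18.42
position: [0.4363, -0.1533, 0.1267]
ee_rot: [0.002, -0.036, 0.999, -0.001]
contact_force: [1.4, 0.7, -0.9]
width: 0.0599
gripper_force: 0.0
d mm [-56.4 244.5  96.4] rot deg [[0.3, 0.2, 180.0], [-0.1, 0.2, -0.0]] q6 -2.13 pos [ 0.4363 -0.1533  0.1267] t 18.42
```

```bash
python3 -m pendant '[{"dx":-0.008,"dy":0.025,"dz":0,"rx":0,"ry":0,"rz":0,"hand":0.06},{"dx":-0.008,"dy":0.04,"dz":0,"rx":0,"ry":0,"rz":0,"hand":0.06},{"dx":-0.008,"dy":0.04,"dz":0,"rx":0,"ry":0,"rz":0,"hand":0.06},{"dx":-0.008,"dy":0.04,"dz":0,"rx":0,"ry":0,"rz":0,"hand":0.06},{"dx":-0.008,"dy":0.04,"dz":0,"rx":0,"ry":0,"rz":0,"hand":0.06},{"dx":-0.008,"dy":0.035,"dz":0,"rx":0,"ry":0,"rz":0,"hand":0.06},{"dx":-0.008,"dy":0.02,"dz":0,"rx":0,"ry":0,"rz":0,"hand":0.06},{"dx":0,"dy":0.0045,"dz":0,"rx":0,"ry":0,"rz":0,"hand":0.06},{"dx":0,"dy":0,"dz":0,"rx":0,"ry":0,"rz":0,"hand":0.06},{"dx":0,"dy":0,"dz":0,"rx":0,"ry":0,"rz":0,"hand":0.06},{"dx":0,"dy":0,"dz":0,"rx":0,"ry":0,"rz":0,"hand":0.06}]'
python3 -c "
from h import *
go(.4755,.0945,.072,.031)"
```

```text
clock: 19.33
position: [0.4728, 0.094, 0.1247]
ee_rot: [-0.001, -0.036, 0.999, -0.0]
contact_force: [0.0, -0.9, -0.2]
width: 0.06
gripper_force: 0.0
d mm [-2.9  0.4 93.7] rot deg [[-0.1, 0.1, 180.0], [-0.0, -0.1, -0.0]] q6 -1.59 pos [0.4728 0.094  0.1247] t 19.33
```

```bash
python3 -m pendant '[{"dx":-0.003,"dy":0.0005,"dz":0.02,"rx":0,"ry":0,"rz":0,"hand":0.06},{"dx":0,"dy":0,"dz":0.03,"rx":0,"ry":0,"rz":0,"hand":0.06},{"dx":0,"dy":0,"dz":0.02,"rx":0,"ry":0,"rz":0,"hand":0.06},{"dx":0,"dy":0,"dz":0.015,"rx":0,"ry":0,"rz":0,"hand":0.06},{"dx":0,"dy":0,"dz":0.007,"rx":0,"ry":0,"rz":0,"hand":0.06},{"dx":0,"dy":0,"dz":0.001,"rx":0,"ry":0,"rz":0,"hand":0.06},{"dx":0,"dy":0,"dz":0,"rx":0,"ry":0,"rz":0,"hand":0.02},{"dx":0,"dy":0,"dz":0,"rx":0,"ry":0,"rz":0,"hand":0.02},{"dx":0,"dy":0,"dz":0,"rx":0,"ry":0,"rz":0,"hand":0.02},{"dx":0,"dy":0,"dz":0,"rx":0,"ry":0,"rz":0,"hand":0.02},{"dx":0,"dy":0,"dz":0,"rx":0,"ry":0,"rz":0,"hand":0.02},{"dx":0,"dy":0,"dz":0,"rx":0,"ry":0,"rz":0,"hand":0.02}]' 40
python3 -m pendant '[{"dx":0,"dy":0,"dz":-0.005,"rx":0,"ry":0,"rz":0,"hand":0.02},{"dx":0,"dy":0,"dz":-0.015,"rx":0,"ry":0,"rz":0,"hand":0.02},{"dx":0,"dy":0,"dz":-0.025,"rx":0,"ry":0,"rz":0,"hand":0.02},{"dx":0,"dy":0,"dz":-0.025,"rx":0,"ry":0,"rz":0,"hand":0.02},{"dx":0,"dy":0,"dz":-0.025,"rx":0,"ry":0,"rz":0,"hand":0.02},{"dx":0,"dy":0,"dz":-0.015,"rx":0,"ry":0,"rz":0,"hand":0.02},{"dx":0,"dy":0,"dz":0,"rx":0,"ry":0,"rz":0,"hand":0.02}]'
python3 -c "
from h import *
go(.427,-.0814,.119,.031)
import cv2
c=manip.get_image('wrist');cv2.imwrite('pics/w7.png',c['frame'][...,::-1])"
```

```text
clock: 20.33
position: [0.4775, 0.0958, 0.0333]
ee_rot: [0.001, -0.036, 0.999, -0.0]
contact_force: [0.1, -2.3, 6.5]
width: 0.036
gripper_force: 41.5
clock: 20.92
position: [0.4785, 0.0963, 0.1455]
ee_rot: [0.003, -0.036, 0.999, 0.0]
contact_force: [1.3, 0.4, -0.2]
width: 0.0358
gripper_force: 40.8
d mm [  65.1 -173.6  114. ] rot deg [[0.6, -0.0, 177.3], [0.0, 0.4, -2.7]] q6 -1.59 pos [0.4785 0.0963 0.1455] t 20.92
```

View pics/w7.png

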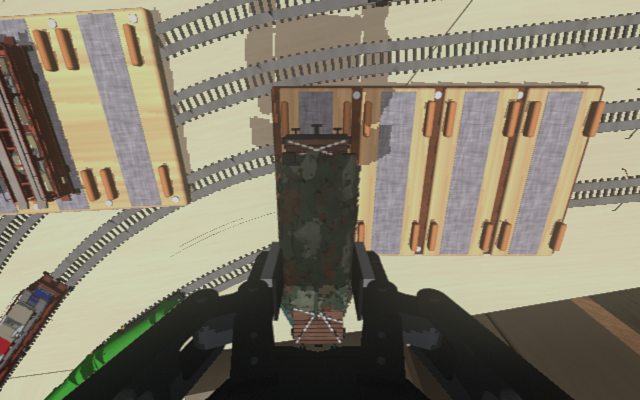

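The tracked wagon is held straight (columns 278–358), with both ends visible.

```bash
python3 -m pendant '[{"dx":0.01,"dy":-0.02,"dz":0,"rx":0,"ry":0,"rz":0,"hand":0.02},{"dx":0.012,"dy":-0.03,"dz":0,"rx":0,"ry":0,"rz":0,"hand":0.02},{"dx":0.012,"dy":-0.037,"dz":0,"rx":0,"ry":0,"rz":0,"hand":0.02},{"dx":0.012,"dy":-0.037,"dz":0,"rx":0,"ry":0,"rz":0,"hand":0.02},{"dx":0.012,"dy":-0.03,"dz":0,"rx":0,"ry":0,"rz":0,"hand":0.02},{"dx":0.006,"dy":-0.015,"dz":0,"rx":0,"ry":0,"rz":0,"hand":0.02},{"dx":0,"dy":-0.005,"dz":0,"rx":0,"ry":0,"rz":-2.7,"hand":0.02},{"dx":0,"dy":0,"dz":0.02,"rx":0,"ry":0,"rz":0,"hand":0.02},{"dx":0,"dy":0,"dz":0.03,"rx":0,"ry":0,"rz":0,"hand":0.02},{"dx":0,"dy":0,"dz":0.01,"rx":0,"ry":0,"rz":0,"hand":0.02},{"dx":0,"dy":0,"dz":0,"rx":0,"ry":0,"rz":0,"hand":0.02},{"dx":0,"dy":0,"dz":0,"rx":0,"ry":0,"rz":0,"hand":0.02}]'
python3 -c "
from h import *
go(.427,-.0814,.119,.033)"
```

```text
clock: 21.97
position: [0.4237, -0.0817, 0.0808]
ee_rot: [-0.002, -0.06, 0.998, 0.001]
contact_force: [0.1, -0.0, -1.9]
width: 0.0358
gripper_force: 40.7
d mm [-3.4 -0.2 47.7] rot deg [[0.3, 0.2, -180.0], [0.1, -0.2, 0.0]] q6 -2.04 pos [ 0.4237 -0.0817  0.0808] t 21.97
```

```bash
python3 -m pendant '[{"dx":-0.003,"dy":0,"dz":0.02,"rx":0,"ry":0,"rz":0,"hand":0.02},{"dx":0,"dy":0,"dz":0.014,"rx":0,"ry":0,"rz":0,"hand":0.02},{"dx":0,"dy":0,"dz":0,"rx":0,"ry":0,"rz":0,"hand":0.02},{"dx":0,"dy":0,"dz":0,"rx":0,"ry":0,"rz":0,"hand":0.02}]'
python3 -c "
from h import *
go(.427,-.0814,.119,.033)
import cv2
c=manip.get_image('wrist');cv2.imwrite('pics/w8.png',c['frame'][...,::-1])"
```

```text
clock: 22.3
position: [0.4281, -0.0817, 0.0484]
ee_rot: [-0.0, -0.06, 0.998, 0.0]
contact_force: [0.1, -0.6, -0.8]
width: 0.0361
gripper_force: 40.7
d mm [ 1.   0.5 15.4] rot deg [[0.1, 0.0, -180.0], [0.0, -0.0, 0.0]] q6 -2.04 pos [ 0.4281 -0.0817  0.0484] t 22.3
```

View pics/w8.png

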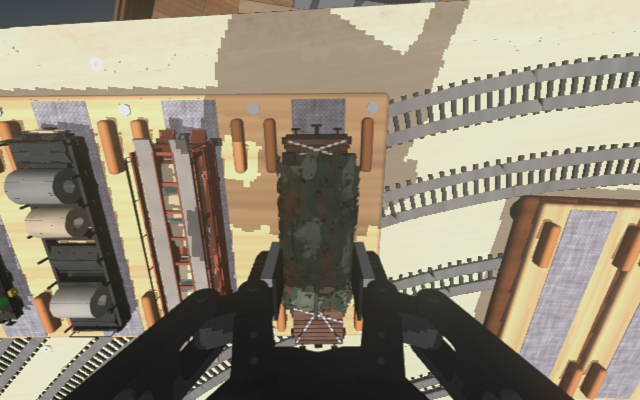

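The tracked wagon (column 318) is centred between the blocks at 269 and 367. I'll lower it, release, and move clear to check.

```bash
python3 -m pendant '[{"dx":0.001,"dy":0.0005,"dz":0.009,"rx":0,"ry":0,"rz":0,"hand":0.02},{"dx":0,"dy":0,"dz":0.004,"rx":0,"ry":0,"rz":0,"hand":0.02},{"dx":0,"dy":0,"dz":0.0025,"rx":0,"ry":0,"rz":0,"hand":0.02},{"dx":0,"dy":0,"dz":0,"rx":0,"ry":0,"rz":0,"hand":0.02},{"dx":0,"dy":0,"dz":0,"rx":0,"ry":0,"rz":0,"hand":0.02}]'
python3 -m pendant '[{"dx":0,"dy":0,"dz":0,"rx":0,"ry":0,"rz":0,"hand":0.055},{"dx":0,"dy":0,"dz":0,"rx":0,"ry":0,"rz":0,"hand":0.055},{"dx":0,"dy":0,"dz":0,"rx":0,"ry":0,"rz":0,"hand":0.055},{"dx":0,"dy":0,"dz":0,"rx":0,"ry":0,"rz":0,"hand":0.055},{"dx":0,"dy":0,"dz":-0.015,"rx":0,"ry":0,"rz":0,"hand":0.055},{"dx":0,"dy":0,"dz":-0.03,"rx":0,"ry":0,"rz":0,"hand":0.055},{"dx":0,"dy":0,"dz":-0.04,"rx":0,"ry":0,"rz":0,"hand":0.055},{"dx":0,"dy":0,"dz":-0.03,"rx":0,"ry":0,"rz":0,"hand":0.055},{"dx":0,"dy":0.03,"dz":0,"rx":0,"ry":0,"rz":0,"hand":0.055},{"dx":0,"dy":0.04,"dz":0,"rx":0,"ry":0,"rz":0,"hand":0.055},{"dx":0,"dy":0.04,"dz":0,"rx":0,"ry":0,"rz":0,"hand":0.055},{"dx":0,"dy":0.04,"dz":0,"rx":0,"ry":0,"rz":0,"hand":0.055}]'
python3 -m pendant '[{"dx":0,"dy":0.04,"dz":0,"rx":0,"ry":0,"rz":0,"hand":0.055},{"dx":0,"dy":0.04,"dz":0,"rx":0,"ry":0,"rz":0,"hand":0.055},{"dx":0,"dy":0.04,"dz":0,"rx":0,"ry":0,"rz":0,"hand":0.055},{"dx":0,"dy":0.04,"dz":0,"rx":0,"ry":0,"rz":0,"hand":0.055},{"dx":0,"dy":0.02,"dz":0,"rx":0,"ry":0,"rz":0,"hand":0.055},{"dx":0,"dy":0,"dz":0,"rx":0,"ry":0,"rz":0,"hand":0.055},{"dx":0,"dy":0,"dz":0,"rx":0,"ry":0,"rz":0,"hand":0.055},{"dx":0,"dy":0,"dz":0,"rx":0,"ry":0,"rz":0,"hand":0.055}]'
python3 -c "
from h import *
import cv2
i=manip.get_image('top')['frame'][...,::-1]
j=manip.get_image('scene')['frame'][...,::-1]
a=cv2.resize(i[158:268,338:488],(750,550),interpolation=cv2.INTER_CUBIC)
cv2.imwrite('pics/end.png',a)"
```

```text
clock: 22.77
position: [0.4276, -0.0817, 0.0333]
ee_rot: [0.001, -0.06, 0.998, -0.0]
contact_force: [-0.6, -0.3, 0.8]
width: 0.0361
gripper_force: 41.0
clock: 23.77
position: [0.4089, 0.0686, 0.1481]
ee_rot: [0.001, -0.059, 0.998, 0.0]
contact_force: [1.2, -0.1, 0.2]
width: 0.0549
gripper_force: 0.0
clock: 24.43
position: [0.3875, 0.2455, 0.1475]
ee_rot: [-0.0, -0.06, 0.998, -0.0]
contact_force: [0.1, 0.2, 0.7]
width: 0.0554
gripper_force: 0.0
```

View pics/end.png

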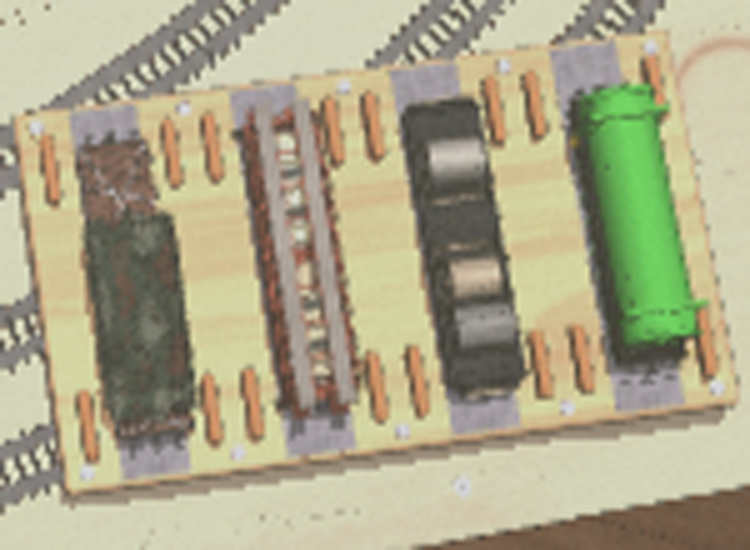

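All four wagons stand in their lanes in reverse order: tracked at x≈135, car carrier at 300, coil at 465 and tube at 640. Each has felt visible beyond both ends.

```bash
python3 -c "
from rig import manip
print(manip.sign_off())"
```

```text
the job is handed in; nothing more can be done
None
```

The job is handed in: all four wagons are in the empty rack in reverse order (left to right: tracked load, car carrier, coil, tube), each set down in its own lane between the guide blocks and released, at about 24.5 s on the robot's clock.

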